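Open the mould-wash pot

TASK

Open the mould-wash pot: loosen the wing nut of the swing bolt that is still fastened by about half a turn so that it clears the lip of the lug, then swing that bolt fully outward out of its slot; the other bolt is already out and stays out. Then lift the lid off by its knob and set it down gently, knob up, in the middle of the firebrick slab, leaving the brush and the small casting that lie close by where they are.

Things in the scene. Friction and masses are not known exactly. Their poses are not given: they have to be found in the camera images.
- pot_mouth (a point): the mould-wash pot: a grey round metal pot fixed to the bench, left or right, 150 mm across, 128 mm high, with a loose lid and two hinged eyebolts (swing bolts) at opposite sides. Point: centre of the mouth at the rim, 128 mm above the bench. +y points level to the fastened bolt, -y to the one already swung out, z up.
- bolt (a joint): swing of the fastened eyebolt about its hinge, rad: 0 upright in the lid's slotted lug, grows as it swings outward, away from the pot's axis; 1.6 is its stop, lying level. It turns easily; beyond about 0.3 it falls outward by itself.
- bolt_hinge (a point): hinge of the fastened eyebolt: 95 mm from the pot's axis, 80 mm above the bench, axis level and tangent to the pot. The shank is 9 mm thick and runs up from here through the lug's 13 mm slot, which is open outward.
- wing_nut (a joint): turn of the fastened bolt's wing nut, rad: near 0 done up, grows counter-clockwise from above (loosening), stop at 6.0. Quick thread: rises 2.7 mm per rad. Stiff (0.06 N m), stays where left. While low, its foot is caught behind a 3 mm lip at the lug's outer end; it clears this by 1.85 rad: turn it 2.4 rad or more (about half a turn); most hands need two grasps.
- nut_wings (a point): the fastened bolt's wing nut: steel, flat upright wings 9 mm thick, 60 mm span along its x axis, z along the bolt. Point: on the bolt's axis, 20 mm above the nut's underside; wings run from 14 mm below it (top of the round foot, 22 mm across) to 18 mm above it. Done up, the underside is 140 mm above the bench. Pinch the flat faces (across its y axis).
- other_bolt (a joint): swing of the other eyebolt, rad, already out at about 1.6 (0 would be upright in its lug); leave it hanging out.
- lid_knob (a point): the lid's black knob, 30 mm across, 19 mm high on an 18 mm stem, on the lid's axis. Point: 38.5 mm above the lid's underside (its plug), 20.5 mm above its top face, 11.5 mm below the knob's top; on the closed pot 160.5 mm above the bench. z up, y along the two lugs.
- lid_face (a point): centre of the top face of the loose aluminium lid: a disc 156 mm across and 12 mm thick, with two slotted lugs along its y (220 mm over both) and below it a plug 124 mm across and 6 mm deep that sits loosely in the pot's 138 mm mouth. Mass 0.36 to 0.6 kg. 140 mm above the bench on the closed pot.
- slab_top (a point): the pale firebrick slab, 190 x 190 x 30 mm, fixed flat on the bench on the other side. Point: centre of its top face, 30 mm above the bench; z up. A lid resting on it has its knob point 38.5 mm above this point.
- brush_c (a point): a wooden brush, 160 mm long, lying between the pot and the slab; its middle. A bystander, to be left alone.
- casting_c (a point): a small dark knobbed iron casting, 64 mm across, 30 mm high, nearer the robot; 12 mm above its underside. A bystander, to be left alone.
Mind the look-alikes: they are no part of the job. What is shaped like the part that bears pot_mouth but white or yellow is not meant.

How it is judged:
By the outcome, as a careful person would: the job done as asked, in the order asked, and still so for the second after the job is handed in, with the robot touching nothing.
It also fails if it takes over 72 s, if anything falls off the work surface, if the arm or the gripper's body presses on something with over 40 N, if the wrist force passes 120 N, or if a joint passes its speed limit or range.

ROBOT

A 6-joint arm with a two-finger parallel gripper is mounted at the origin on the work surface. World frame = base frame: x ahead of the robot, y to its left, z up, the work surface at z = 0. Lengths are in m, angles in degrees, forces in N, time in s.
With the tool pointing down it reaches from about 0.3 to 0.75 m from the base axis. Payload 8.5 kg.
Tool frame: the origin (TCP) lies midway between the tips of the shut fingers; the grasp point (between the pads) lies 19 mm behind it; z points along the fingers, y is the direction in which the jaws open and shut (so a half turn about z gives the same grasp; the last joint's range is limited). The gripper opens to 85 mm and grips with 20 to 120 N. Pads are 22 mm wide; open, the fingers measure 114 mm over their backs; the gripper's body (76 mm by 85 mm) begins 54 mm behind the grasp point. The pads swing forward as they close: fully open they stand 13 mm farther back than shut.
Start: joints at [-87.221, 21.807, 74.336, -0, 83.858, -12.336], TCP at [0.143, -0.531, 0.231] pointing down, gripper open.
Joint ranges: [-178.18, 178.18], [-50.72, 133.34], [12.68, 142.11], [-81.47, 261.47], [9.98, 163.14], [-165.26, 165.26]. Speed limits (degrees/s): [136.94, 136.94, 180, 180, 180, 180].

INTERFACE

Orientations are given as a 3x3 rotation matrix whose columns are the frame's x, y, z axes.
In Python, from rig import env, eyes, close_job gives the robot as it stands.
- The arm moves only by the tool jog_arm, never from a script. Its argument "deltas" is one flat list of numbers, 7 for each row, row after row: the shift along the tool's x, y, z in units of 0.75 m (1.0 is 0.75 m), then the turn, a rotation vector about the tool's x, y, z in units of 180 degrees (1.0 is 180 degrees), then the gripper command: -1 is fully open, 1 is shut, values between are in proportion. In form: [dx, dy, dz, ax, ay, az, fingers, dx, dy, dz, ax, ay, az, fingers, ...]. A call has 1 to 12 rows; each row is the pose to reach, as a shift and turn from the pose commanded when the call began, along the tool's axes at that moment, turning the shorter way round; what a row does not reach only later rows make up. A row lasts 1/12 s, in which the tool goes at most 41.7 mm and 7.16 degrees, less where a joint would pass 70% of its speed; a pose out of reach is approached as far as the arm can. A call with a number of a shift or a turn outside -1 to 1 is refused whole. A call with a gripper value outside its range is refused whole. The fingers move at their own pace and stop on an object; "grip_force" is the grip in N (left out, the last holds). Time passes only in rows, so rows that repeat a pose let the fingers close. It gives the time, the measured TCP pose, the force and the opening at its end, in the units of the state.
- env.observe(): the state, without advancing time (a new reading comes with each control period).
- eyes.get_image(name): name is "side" or "top"; returns the picture (480x640x3 uint8, red, green, blue); there is no depth.
- eyes.camera_params(name): a dict with "intrinsics" (3x3 intrinsics, pixels), "R" (3x3) and "t" (3): a world point X has camera coordinates R X + t. Camera axes: x right, y down, z forward; pixel columns grow to the right and rows downward; lengths in m; the calibration is good to about 2 mm. A picture is of the moment at which its call begins. camera_params takes no time and is no camera call.
- close_job(): hands the job in, once; it reports no verdict.
The state is a dict: "time_s": time; "q": joint angles; "qvel": joint speeds; "joint_efforts": joint torques, N m; "position": TCP position; "tool_rot": TCP orientation; "ft_force": force on the tool from outside, world axes, zero at the start; "wrist_torque": the same for the moment, N m; "grip_width": finger opening in m.
Only numpy, scipy, OpenCV 4.12 (cv2) and the standard library are available. Lean on these libraries where they do the work, as an engineer would, in place of code of your own. Each camera call takes 0.05 s, during which the arm holds its last target.

## Working session

There is one attempt and no reset: what is moved stays moved. The work goes in short steps, Python scripts to look and compute and a tool call to move; the robot and the scene stay as the last step left them, time stands still between calls to the robot, and variables do not carry over. Pictures are saved under pics/ and viewed, and the job is handed in when it is done.

Besides the shell and the picture viewer there is one more tool, called after "Request:" as a command line: name --argument value ..., lists and objects as JSON in quotes. jog_arm: Moves the arm, as the interface text tells. Its arguments: {"type":"object","properties":{"deltas":{"type":"array"},"grip_force":{"type":"number"}},"required":["deltas"]}

```bash
mkdir -p pics; ls; python3 - <<'E'
from rig import env,eyes
import cv2,json
s=env.observe();print(s)
for n in("side","top"):
    im=eyes.get_image(n);cv2.imwrite(f"pics/{n}0.png",im[:,:,::-1]);p=eyes.camera_params(n);print(n,p)
E
```

```text
pics
{'time_s': 0.0, 'q': array([-8.72198230e+01,  2.18398221e+01,  7.43853882e+01,  3.17533752e-04,
        8.38576973e+01, -1.23357031e+01]), 'qvel': array([ 0.01227594, -0.04518813, -0.08684649,  0.05099082, -0.02286802,
        0.0442845 ]), 'joint_efforts': array([-2.82999266e-03, -4.48472106e+01, -2.31281680e+01, -2.73659343e-04,
        4.73557797e-03,  7.48026281e-06]), 'position': array([ 0.14340978, -0.53066671,  0.23071899]), 'tool_rot': array([[ 9.65400558e-01,  2.60771467e-01, -6.46823575e-05],
       [ 2.60771285e-01, -9.65399527e-01,  1.44557407e-03],
       [ 3.14520152e-04, -1.41242531e-03, -9.99998953e-01]]), 'ft_force': array([ 0.63403253,  0.39342819, -0.23803934]), 'wrist_torque': array([ 0.03302079, -0.00523482,  0.03150088]), 'grip_width': 0.08557294769836478}
side {'intrinsics': array([[582.72360342,   0.        , 324.96054571],
       [  0.        , 582.72360342, 229.73703741],
       [  0.        ,   0.        ,   1.        ]]), 'R': array([[ 0.99843136, -0.05415392, -0.01421869],
       [-0.04847337, -0.70896937, -0.70357144],
       [ 0.02802054,  0.70315701, -0.71048227]]), 't': array([-0.44442752,  0.16948062,  1.48594234])}
top {'intrinsics': array([[598.08083482,   0.        , 320.59988272],
       [  0.        , 598.08083482, 240.24667973],
       [  0.        ,   0.        ,   1.        ]]), 'R': array([[-0.01068394, -0.99990207,  0.00903919],
       [-0.99301201,  0.00954697, -0.11762653],
       [ 0.11752871, -0.01023274, -0.99301676]]), 't': array([0.06794694, 0.4645368 , 1.36761266])}
```

View pics/side0.png

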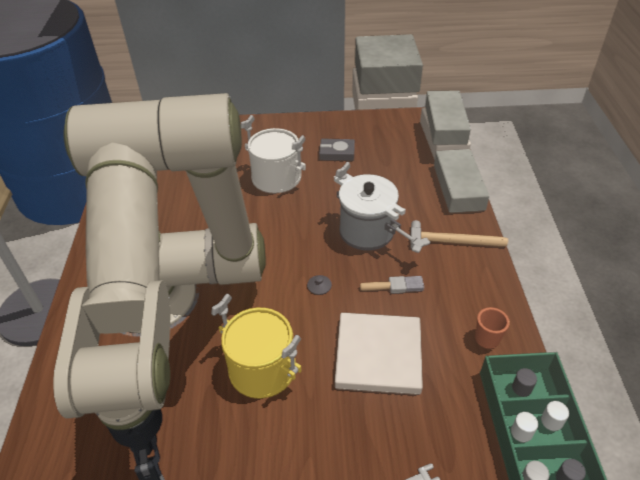

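View pics/top0.png

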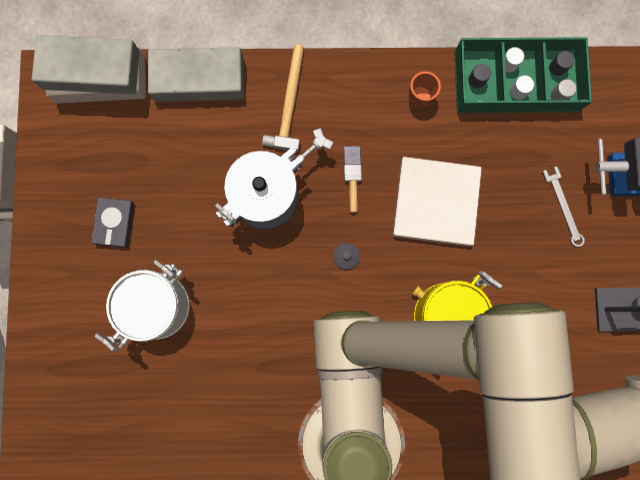

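Top view: the grey pot is at about (261,186). The fastened bolt is at (228,213), the bolt already out ends at (322,139), and the slab is at (438,201). I'll zoom in on both views.

```bash
cat > h.py <<'E'
import numpy as np,cv2
from rig import env,eyes
P={n:eyes.camera_params(n) for n in("side","top")}
def back(n,uv,z):
    p=P[n];K,R,t=p["intrinsics"],p["R"],p["t"]
    d=R.T@np.linalg.inv(K)@np.array([uv[0],uv[1],1.]);c=-R.T@t
    return c+d*(z-c[2])/d[2]
def proj(n,X):
    p=P[n];x=p["intrinsics"]@(p["R"]@np.asarray(X,float)+p["t"]);return x[:2]/x[2]
def tri(a,b):
    A=[]
    for n,uv in(("side",a),("top",b)):
        p=P[n];M=p["intrinsics"]@np.c_[p["R"],p["t"]]
        A+= [uv[0]*M[2]-M[0],uv[1]*M[2]-M[1]]
    v=np.linalg.svd(np.array(A))[2][-1];return v[:3]/v[3]
def crop(n,c,w,name,sc=None,im=None):
    if im is None: im=eyes.get_image(n)
    x,y=int(c[0]-w/2),int(c[1]-w*3/8);h=int(w*3/4)
    x=max(x,0);y=max(y,0)
    o=cv2.resize(im[y:y+h,x:x+w],None,fx=800/w,fy=800/w,interpolation=cv2.INTER_CUBIC)[:600,:800]
    cv2.imwrite(f"pics/{name}.png",o[:,:,::-1]);print(name,"origin",x,y,"scale",800/w)
E
python3 - <<'E'
from h import *
i=cv2.imread("pics/side0.png")[:,:,::-1];crop("side",(370,205),160,"s0c",im=i)
i=cv2.imread("pics/top0.png")[:,:,::-1];crop("top",(270,185),160,"t0c",im=i)
E
```

```text
s0c origin 290 145 scale 5.0
t0c origin 190 125 scale 5.0
```

View pics/s0c.png

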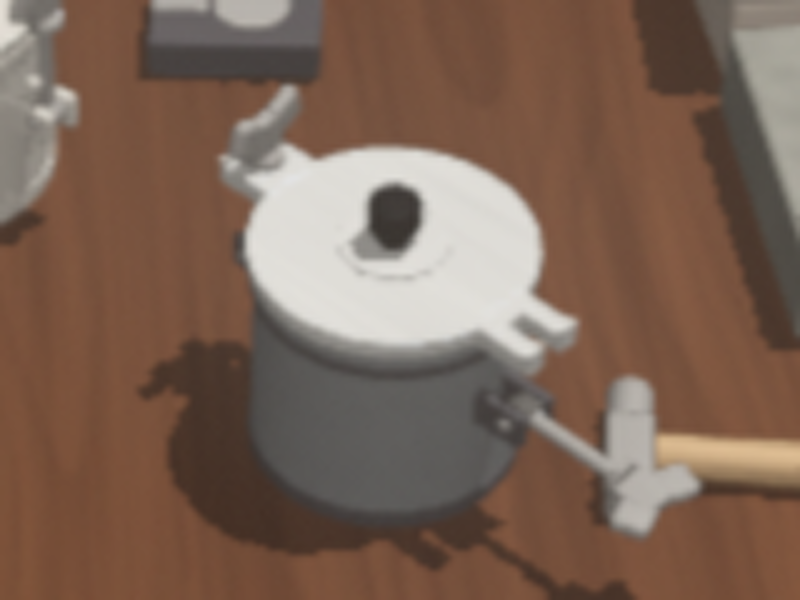

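View pics/t0c.png

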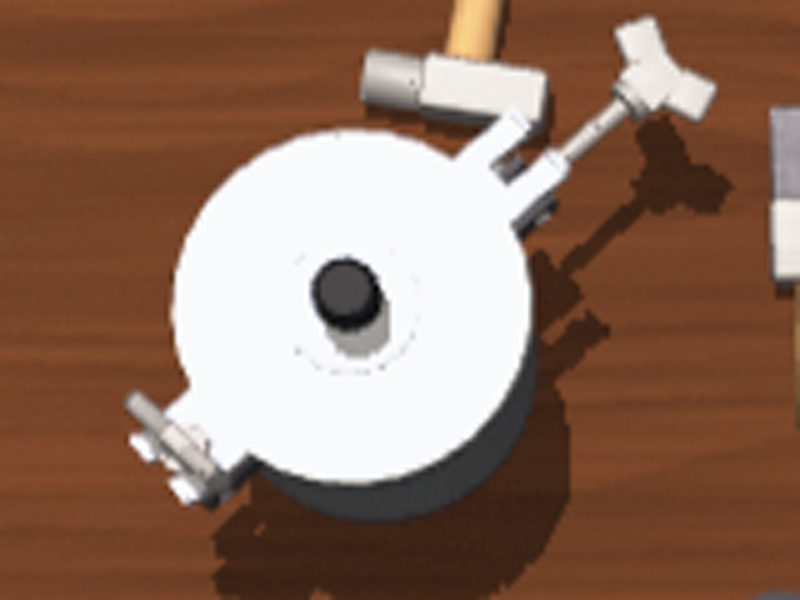

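```bash
python3 - <<'E'
from h import *
def T(x,y):return (190+x/5,125+y/5)
def S(x,y):return (290+x/5,145+y/5)
c=back("top",T(352,307),.14);k=back("top",T(346,290),.172)
print("lid c",c,"knob",k)
print("side lid",back("side",S(395,247),.14),"side knob top",back("side",S(396,198),.172),"tri knob",tri(S(396,208),T(346,292)))
a=back("top",T(135,398),.175);b=back("top",T(218,485),.175)
print("wing ends",a,b,(a+b)/2, "len",np.linalg.norm(a-b))
m=(a+b)/2
d=b-a;print("wing dir deg",np.degrees(np.arctan2(d[1],d[0])))
lug=[back("top",T(x,y),.14) for x,y in((518,118),(558,162),(143,440),(185,490))]
o=(lug[0]+lug[1])/2;f=(lug[2]+lug[3])/2;print("lugs",o,f, np.linalg.norm(o-f),np.degrees(np.arctan2(*(f-o)[1::-1])),(o+f)/2)
print("boltdist",np.linalg.norm((m-c)[:2]),np.degrees(np.arctan2(*(m-c)[1::-1])))
# slab
im=cv2.imread("pics/top0.png")
for n,q in(("top",[(402,157),(481,166),(473,245),(394,237)]),("side",[(340,314),(421,317),(421,391),(336,386)])):
    w=[back(n,p,.03) for p in q];print(n,np.mean(w,0),[np.linalg.norm(w[i]-w[i-1]) for i in range(4)])
E
```

```text
lid c [0.57037091 0.19334969 0.14      ] knob [0.5709264  0.19297344 0.172     ]
side lid [0.5739622  0.19241461 0.14      ] side knob top [0.57348171 0.19487434 0.172     ] tri knob [0.57247928 0.19360295 0.16592731]
wing ends [0.52496332 0.28093377 0.175     ] [0.48780392 0.24597601 0.175     ] [0.50638362 0.26345489 0.175     ] len 0.05101828599978008
wing dir deg -136.7486191584658
lugs [0.64374209 0.11246503 0.14      ] [0.5019925  0.27397614 0.14      ] 0.21489249563779414 131.27168179725388 [0.57286729 0.19322059 0.14      ]
boltdist 0.09491634927941794 132.3877199591961
top [ 0.55523694 -0.21245633  0.03      ] [np.float64(0.19223465278497662), np.float64(0.18816205478960674), np.float64(0.18981144277994966), np.float64(0.18497408827885123)]
side [ 0.55810892 -0.21596798  0.03      ] [np.float64(0.19282442735791866), np.float64(0.19352447639061784), np.float64(0.1963447393459687), np.float64(0.18331403117803177)]
```

```bash
python3 - <<'E'
from h import *
i=cv2.imread("pics/top0.png")[:,:,::-1];crop("top",(226,212),60,"t0d",im=i);crop("top",(420,210),200,"t0e",im=i)
i=cv2.imread("pics/side0.png")[:,:,::-1];crop("side",(345,180),60,"s0d",im=i)
E
```

```text
t0d origin 196 189 scale 13.333333333333334
t0e origin 320 135 scale 4.0
s0d origin 315 157 scale 13.333333333333334
```

View pics/t0d.png

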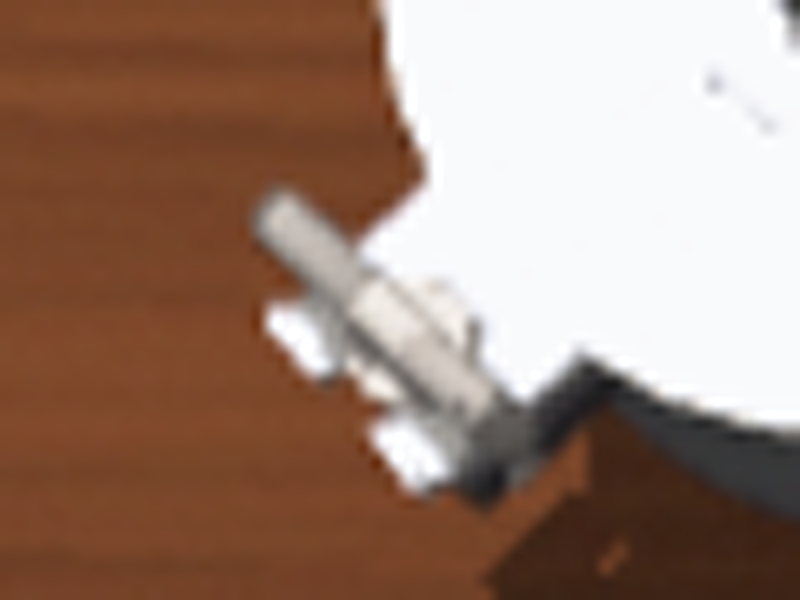

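View pics/s0d.png

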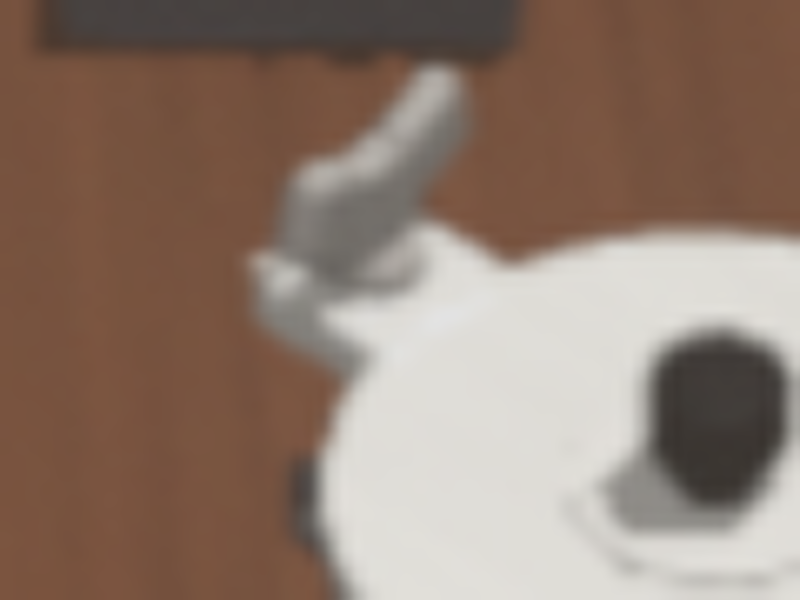

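View pics/t0e.png

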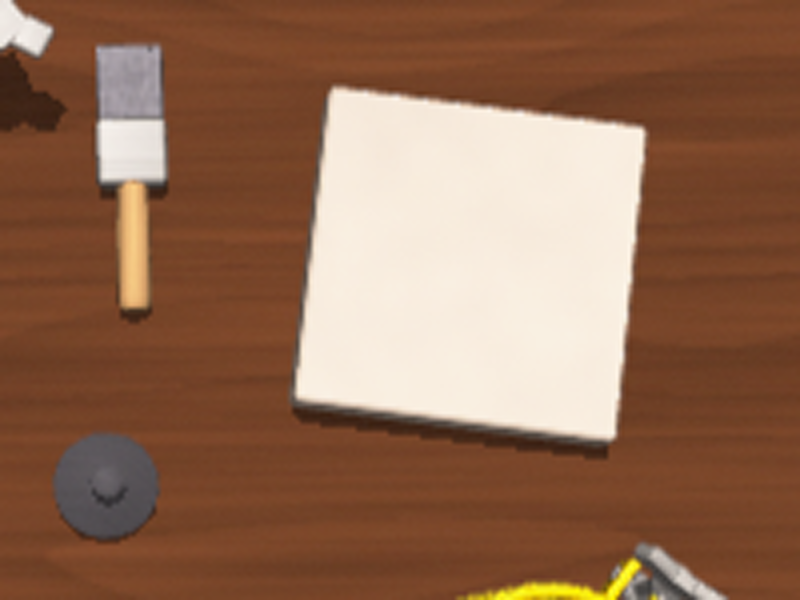

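```bash
cat >> h.py <<'E'
from scipy.spatial.transform import Rotation as Ro
def go(x,y,z,yaw_y):  # yaw_y: direction (deg) of tool y, tool down
    s=env.observe();Rm=s["tool_rot"];d=Rm.T@(np.array([x,y,z])-s["position"])/.75
    a=np.radians(yaw_y);Y=np.array([np.cos(a),np.sin(a),0]);Z=np.array([0,0,-1.]);X=np.cross(Y,Z)
    r=Ro.from_matrix(Rm.T@np.c_[X,Y,Z]).as_rotvec()/np.pi
    print("delta",np.round(np.r_[d,r],4).tolist());return s
def st():
    s=env.observe();y=s["tool_rot"][:,1]
    print("t %.2f"%s["time_s"],"pos",np.round(s["position"],4),"q",np.round(s["q"],1),"yawy %.2f"%np.degrees(np.arctan2(y[1],y[0])),"F",np.round(s["ft_force"],1),"w %.4f"%s["grip_width"])
E
python3 - <<'E'
from h import *
go(.1434,-.5307,.30,-75);go(.5075,.264,.30,-48.3)
E
```

```text
delta [0.0, -0.0001, -0.0923, -0.0004, -0.0001, 0.0006]
delta [0.745, -0.8965, -0.0909, -0.0004, -0.0002, -0.1477]
```

Request:
jog_arm --deltas '[0,0,-0.092,0,0,0,-1,0,0,-0.092,0,0,0,-1,0.745,-0.8965,-0.092,0,0,-0.148,-1,0.745,-0.8965,-0.092,0,0,-0.148,-1,0.745,-0.8965,-0.092,0,0,-0.148,-1,0.745,-0.8965,-0.092,0,0,-0.148,-1,0.745,-0.8965,-0.092,0,0,-0.148,-1,0.745,-0.8965,-0.092,0,0,-0.148,-1,0.745,-0.8965,-0.092,0,0,-0.148,-1,0.745,-0.8965,-0.092,0,0,-0.148,-1,0.745,-0.8965,-0.092,0,0,-0.148,-1,0.745,-0.8965,-0.092,0,0,-0.148,-1]'

```text
time_s: 1.1
position: [0.317, -0.1501, 0.3003]
tool_rot: [[0.747, 0.665, 0.0], [0.665, -0.747, 0.0], [0.0, 0.0, -1.0]]
ft_force: [1.1, -1.3, -0.5]
grip_width: 0.0853
```

```bash
python3 - <<'E'
from h import *
st();go(.5075,.264,.26,-48.3)
E
```

```text
t 1.10 pos [ 0.317  -0.1501  0.3003] q [-44.9  -2.   93.    0.   89.    3.4] yawy -48.29 F [ 1.1 -1.3 -0.5] w 0.0853
delta [0.557, -0.2432, 0.0537, 0.0, -0.0, 0.0]
```

Request:
jog_arm --deltas '[0.557,-0.2432,0.0537,0,0,0,-1,0.557,-0.2432,0.0537,0,0,0,-1,0.557,-0.2432,0.0537,0,0,0,-1,0.557,-0.2432,0.0537,0,0,0,-1,0.557,-0.2432,0.0537,0,0,0,-1,0.557,-0.2432,0.0537,0,0,0,-1,0.557,-0.2432,0.0537,0,0,0,-1,0.557,-0.2432,0.0537,0,0,0,-1,0.557,-0.2432,0.0537,0,0,0,-1,0.557,-0.2432,0.0537,0,0,0,-1,0.557,-0.2432,0.0537,0,0,0,-1,0.557,-0.2432,0.0537,0,0,0,-1]'

```text
time_s: 2.1
position: [0.5081, 0.2671, 0.2574]
tool_rot: [[0.743, 0.669, -0.003], [0.669, -0.743, 0.001], [-0.002, -0.002, -1.0]]
ft_force: [-1.4, -1.3, -1.0]
grip_width: 0.0853
```

```bash
python3 - <<'E'
from h import *
st();go(.5075,.264,.26,-48.3)
i=eyes.get_image("side");crop("side",(345,175),200,"s1",im=i);i=eyes.get_image("top");crop("top",(240,205),200,"t1",im=i)
p=env.observe()["position"]
print(proj("side",p),proj("top",p), proj("side",[.5075,.264,.178]),proj("top",[.5075,.264,.178]))
E
```

```text
t 2.10 pos [0.5081 0.2671 0.2574] q [15.9 23.4 67.4  0.1 89.3 63.9] yawy -47.99 F [-1.4 -1.3 -1. ] w 0.0853
delta [-0.0034, 0.0026, -0.0034, -0.0007, 0.0005, 0.0017]
s1 origin 245 100 scale 4.0
t1 origin 140 130 scale 4.0
[341.96316904 142.91803   ] [219.09492913 206.02636311] [341.9448297  167.13340092] [224.81476707 212.52640543]
```

View pics/s1.png

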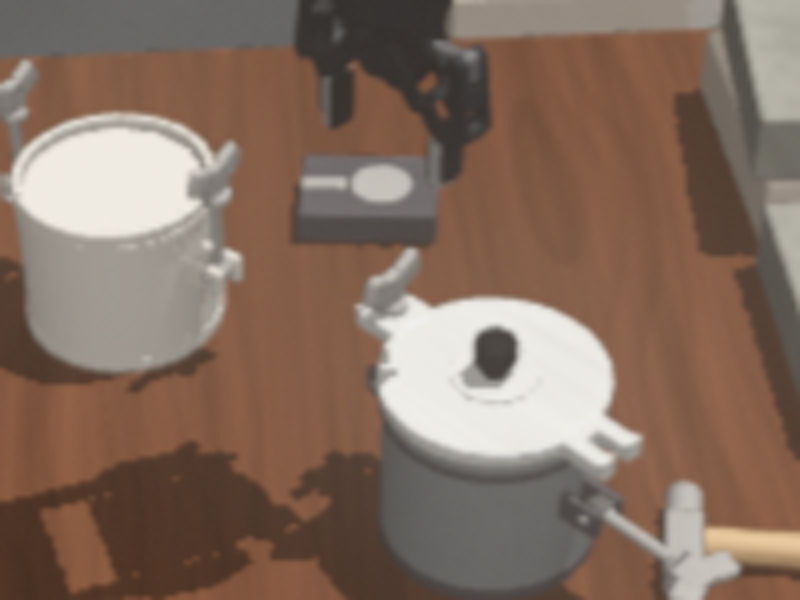

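View pics/t1.png

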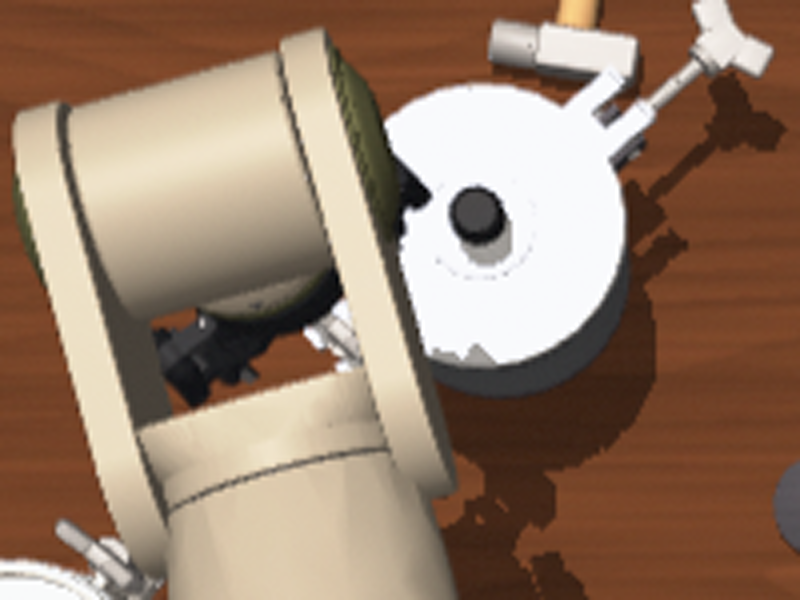

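```bash
python3 - <<'E'
from h import *
st();go(.5078,.264,.149,-47.9)
E
```

```text
t 2.20 pos [0.507  0.263  0.2588] q [15.6 23.  67.8 -0.  89.3 63.7] yawy -48.12 F [-0.5 -0.6 -0.2] w 0.0855
delta [0.002, -0.0001, 0.1464, -0.0003, 0.0007, -0.0012]
```

Request:
jog_arm --deltas '[0.001,0,0.05,0,0,0,-1,0.001,0,0.09,0,0,0,-1,0.001,0,0.12,0,0,0,-1,0.001,0,0.136,0,0,0,-1,0.001,0,0.146,0,0,0,-1,0.001,0,0.146,0,0,0,-1,0.001,0,0.146,0,0,0,-1,0.001,0,0.146,0,0,0,-1]'

```text
time_s: 2.87
position: [0.5082, 0.2624, 0.1519]
tool_rot: [[0.746, 0.666, 0.002], [0.666, -0.746, 0.001], [0.002, 0.001, -1.0]]
ft_force: [0.2, 0.3, 0.6]
grip_width: 0.0852
```

```bash
python3 - <<'E'
from h import *
st();go(.5078,.264,.149,-47.9)
i=eyes.get_image("side");crop("side",(345,165),120,"s2",im=i)
E
```

```text
t 2.87 pos [0.5082 0.2624 0.1519] q [15.5 27.8 78.2 -0.  73.8 63.7] yawy -48.28 F [0.2 0.3 0.6] w 0.0852
delta [0.001, -0.002, 0.0039, 0.0003, -0.0006, -0.0021]
s2 origin 285 120 scale 6.666666666666667
```

View pics/s2.png

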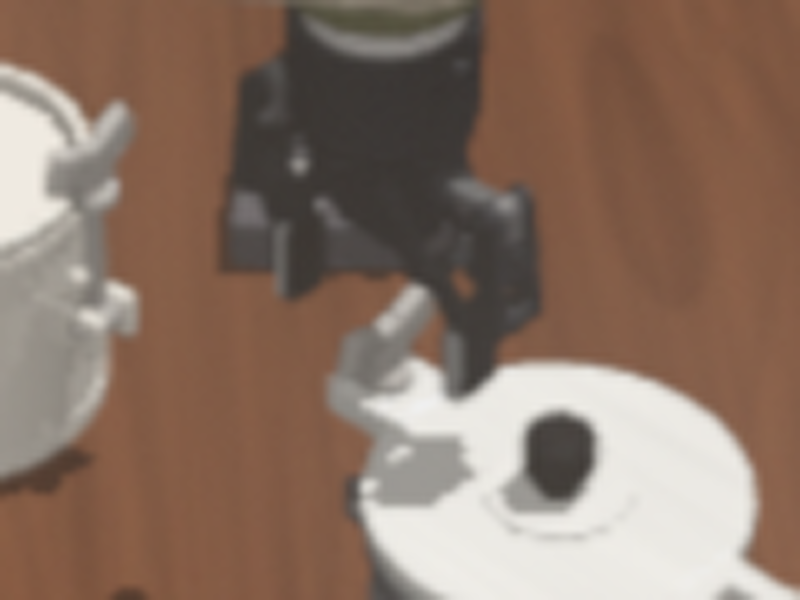

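Request:
jog_arm --deltas '[0.001,-0.001,0.003,0,0,0,0,0.001,-0.001,0.003,0,0,0,0.5,0.001,-0.001,0.003,0,0,0,1,0.001,-0.001,0.003,0,0,0,1,0.001,-0.001,0.003,0,0,0,1,0.001,-0.001,0.003,0,0,0,1,0.001,-0.001,0.003,0,0,0,1]' --grip_force 40

```text
time_s: 3.5
position: [0.5073, 0.2646, 0.1483]
tool_rot: [[0.746, 0.666, -0.001], [0.666, -0.746, 0.002], [0.001, -0.002, -1.0]]
ft_force: [-1.8, 4.1, 0.3]
grip_width: 0.0081
```

```bash
python3 - <<'E'
from h import *
st()
i=eyes.get_image("side");crop("side",(345,165),120,"s3",im=i)
E
```

```text
t 3.50 pos [0.5073 0.2646 0.1483] q [15.6 28.1 78.4  0.1 73.6 63.8] yawy -48.23 F [-1.8  4.1  0.3] w 0.0081
s3 origin 285 120 scale 6.666666666666667
```

View pics/s3.png

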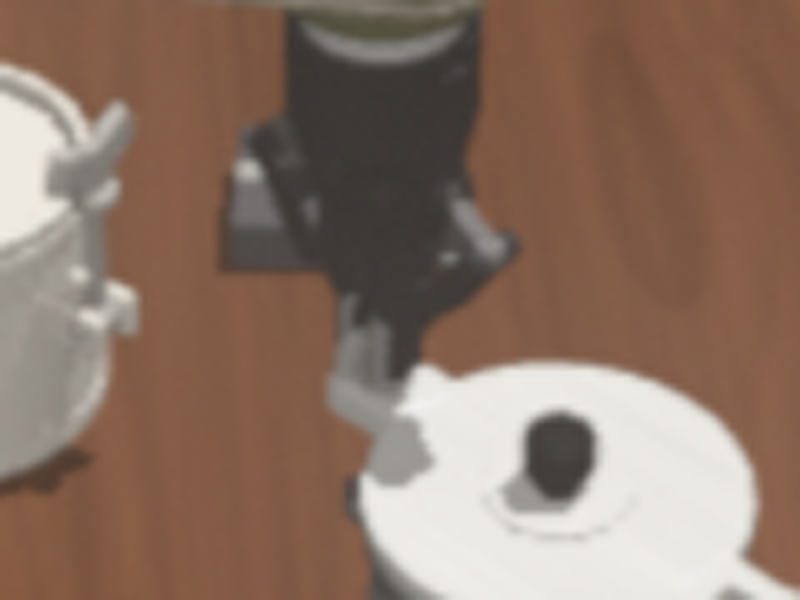

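Request:
jog_arm --deltas '[0,0,-0.0003,0,0,-0.028,1,0,0,-0.0006,0,0,-0.056,1,0,0,-0.001,0,0,-0.083,1,0,0,-0.0013,0,0,-0.111,1,0,0,-0.0016,0,0,-0.139,1,0,0,-0.0019,0,0,-0.167,1,0,0,-0.0022,0,0,-0.194,1,0,0,-0.0025,0,0,-0.222,1,0,0,-0.0028,0,0,-0.25,1,0,0,-0.0031,0,0,-0.278,1,0,0,-0.0035,0,0,-0.306,1,0,0,-0.0038,0,0,-0.333,1]'

```text
time_s: 4.55
position: [0.5099, 0.2641, 0.1514]
tool_rot: [[-0.207, 0.978, 0.006], [0.978, 0.207, 0.001], [0.0, 0.006, -1.0]]
ft_force: [10.3, 2.6, -5.0]
grip_width: 0.008
```

```bash
python3 - <<'E'
from h import *
st();print(env.observe()["wrist_torque"])
i=eyes.get_image("side");crop("side",(345,165),120,"s4",im=i)
E
```

```text
t 4.55 pos [0.5099 0.2641 0.1514] q [15.6 28.  78.  -0.  73.7  3.7] yawy 11.92 F [10.3  2.6 -5. ] w 0.0080
[ 0.27709724 -1.78999452 -0.03301056]
s4 origin 285 120 scale 6.666666666666667
```

View pics/s4.png

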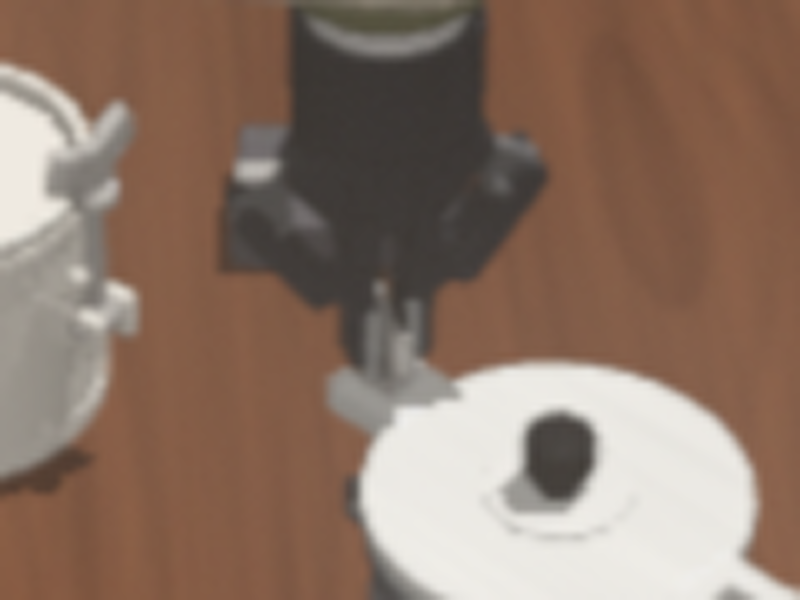

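Request:
jog_arm --deltas '[0,0.002,-0.0003,0,0,-0.028,1,0,0.004,-0.0006,0,0,-0.056,1,0,0.004,-0.001,0,0,-0.083,1,0,0.004,-0.0013,0,0,-0.111,1,0,0.004,-0.0016,0,0,-0.139,1,0,0.004,-0.0019,0,0,-0.167,1,0,0.004,-0.0022,0,0,-0.194,1,0,0.004,-0.0025,0,0,-0.222,1,0,0.004,-0.0028,0,0,-0.25,1,0,0.004,-0.0031,0,0,-0.278,1,0,0.004,-0.0035,0,0,-0.306,1,0,0.004,-0.0038,0,0,-0.333,1]'

```text
time_s: 5.6
position: [0.5133, 0.2659, 0.1544]
tool_rot: [[-0.95, 0.311, 0.007], [0.311, 0.95, 0.004], [-0.005, 0.006, -1.0]]
ft_force: [10.9, 10.1, -6.7]
grip_width: 0.0081
```

```bash
python3 - <<'E'
from h import *
st();print(env.observe()["wrist_torque"])
i=eyes.get_image("side");crop("side",(345,165),120,"s5",im=i)
E
```

```text
t 5.60 pos [0.5133 0.2659 0.1544] q [ 15.6  28.1  77.3   0.1  74.2 -56.3] yawy 71.86 F [10.9 10.1 -6.7] w 0.0081
[ 1.73121513 -2.08806778 -0.09793887]
s5 origin 285 120 scale 6.666666666666667
```

View pics/s5.png

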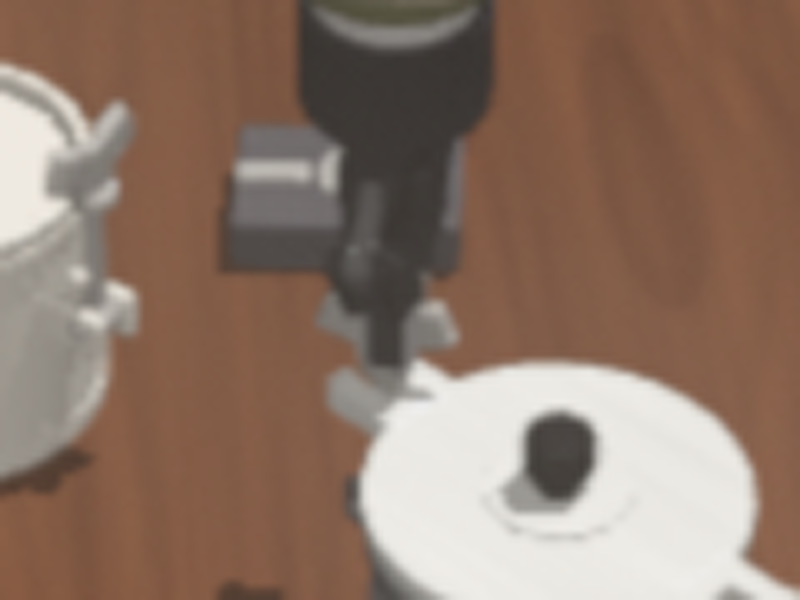

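Request:
jog_arm --deltas '[0,0.002,0,0,0,-0.0,1,0,0.004,0,0,0,-0.028,1,0,0.005,-0.0003,0,0,-0.056,1,0,0.006,-0.0006,0,0,-0.083,1,0,0.006,-0.001,0,0,-0.111,1,0,0.007,-0.0013,0,0,-0.139,1,0,0.007,-0.0015,0,0,-0.167,1,0,0.007,-0.0017,0,0,-0.194,1,0,0.008,-0.0019,0,0,-0.222,1,0,0.008,-0.002,0,0,-0.25,1,0,0.008,-0.002,0,0,-0.278,1,0,0.008,-0.002,0,0,-0.278,1]'

```text
time_s: 6.65
position: [0.5133, 0.2701, 0.1562]
tool_rot: [[-0.849, -0.528, 0.002], [-0.528, 0.849, 0.001], [-0.002, -0.001, -1.0]]
ft_force: [0.9, 0.2, 3.0]
grip_width: 0.0081
```

```bash
python3 - <<'E'
from h import *
st();print(env.observe()["wrist_torque"])
i=eyes.get_image("side");crop("side",(345,165),120,"s6",im=i)
E
```

```text
t 6.65 pos [0.5133 0.2701 0.1562] q [  16.1   28.3   76.5   -0.    75.  -105.8] yawy 121.85 F [0.9 0.2 3. ] w 0.0081
[ 0.0905627  -0.30654749  0.05606631]
s6 origin 285 120 scale 6.666666666666667
```

View pics/s6.png

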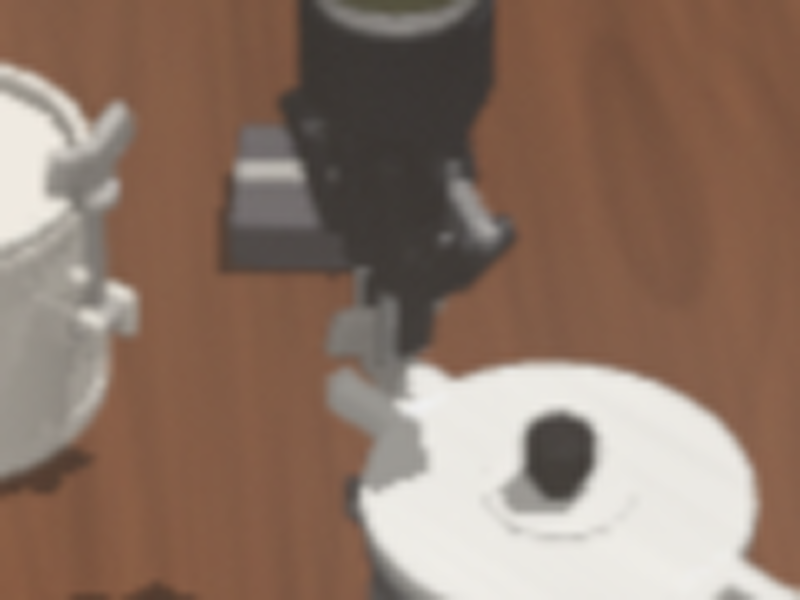

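Request:
jog_arm --deltas '[0,0,0,0,0,0,0.3,0,0,0,0,0,0,0.3,0,0,0,0,0,0,0.3,0,0,-0.02,0,0,0,0.3,0,0,-0.05,0,0,0,0.3,0,0,-0.08,0,0,0,0.3,0,0,-0.08,0,0,0,0.3,0,-0.02,-0.08,0,0,0,1,0,-0.047,-0.08,0,0,0,1,0,-0.047,-0.08,0,0,0,1,0,-0.047,-0.08,0,0,0,1]'

```text
time_s: 7.62
position: [0.531, 0.2395, 0.2148]
tool_rot: [[-0.852, -0.523, -0.001], [-0.523, 0.852, -0.0], [0.001, 0.001, -1.0]]
ft_force: [0.0, -0.2, 0.9]
grip_width: 0.0
```

```bash
python3 - <<'E'
from h import *
st()
i=eyes.get_image("side");crop("side",(355,165),120,"s7",im=i);i=eyes.get_image("top");crop("top",(240,200),160,"t7",im=i)
import numpy as np
A=np.array([.510,.267]);u=np.array([np.cos(np.radians(130.5)),np.sin(np.radians(130.5))])
go(*(A-u*.034),.163,130.5)
go(*(A+u*.045),.163,130.5)
E
```

```text
t 7.62 pos [0.531  0.2395 0.2148] q [  12.6   25.8   70.6    0.    83.7 -108.9] yawy 121.56 F [ 0.  -0.2  0.9] w 0.0000
s7 origin 295 120 scale 6.666666666666667
t7 origin 160 140 scale 5.0
delta [-0.0023, -0.0001, 0.0694, 0.0002, -0.0003, -0.0491]
delta [0.0139, 0.104, 0.0695, 0.0002, -0.0003, -0.0491]
```

View pics/s7.png

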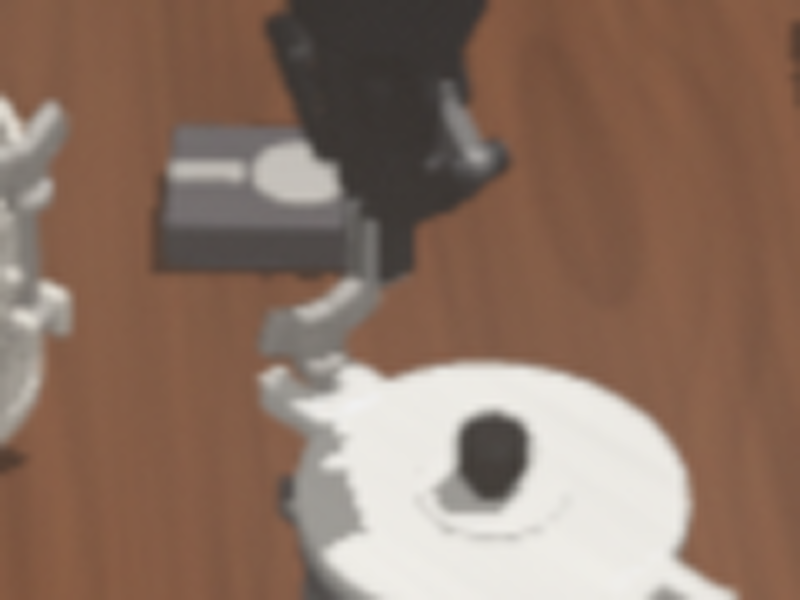

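View pics/t7.png

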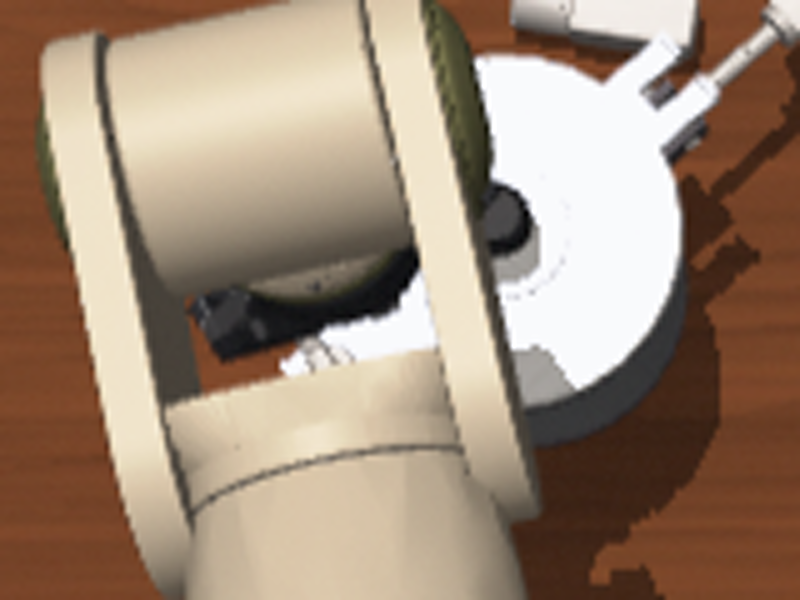

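Request:
jog_arm --deltas '[-0.002,0,0.03,0,0,-0.02,1,-0.002,0,0.06,0,0,-0.049,1,-0.002,0,0.069,0,0,-0.049,1,-0.002,0,0.069,0,0,-0.049,1,0.001,0.015,0.069,0,0,-0.049,1,0.003,0.028,0.069,0,0,-0.049,1,0.005,0.041,0.069,0,0,-0.049,1,0.007,0.054,0.069,0,0,-0.049,1,0.009,0.067,0.069,0,0,-0.049,1,0.011,0.08,0.069,0,0,-0.049,1,0.013,0.093,0.069,0,0,-0.049,1,0.014,0.104,0.069,0,0,-0.049,1]'

```text
time_s: 8.72
position: [0.4803, 0.3018, 0.1639]
tool_rot: [[-0.76, -0.65, 0.0], [-0.65, 0.76, 0.0], [-0.0, 0.0, -1.0]]
ft_force: [0.0, 0.3, 0.3]
grip_width: -0.0001
```

```bash
python3 - <<'E'
from h import *
st()
i=eyes.get_image("side");crop("side",(345,175),140,"s8",im=i)
E
```

```text
t 8.72 pos [0.4803 0.3018 0.1639] q [  20.2   26.7   77.9    0.    75.3 -110.3] yawy 130.51 F [0.  0.3 0.3] w -0.0001
s8 origin 275 122 scale 5.714285714285714
```

View pics/s8.png

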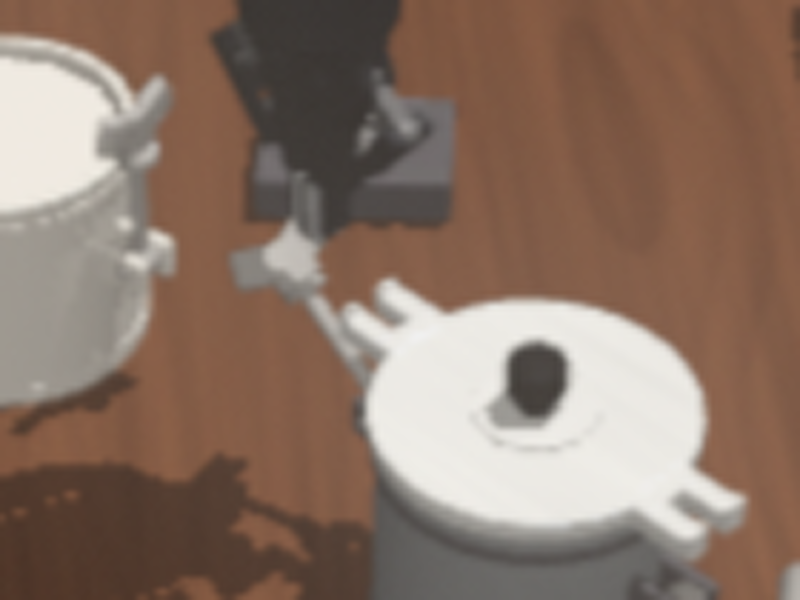

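```bash
python3 - <<'E'
from h import *
go(.572,.194,.235,20)
E
```

```text
delta [0.0006, -0.1901, -0.095, 0.0001, -0.0002, 0.6143]
```

Request:
jog_arm --deltas '[0,0,-0.05,0,0,0,1,0,0,-0.095,0,0,0,1,0,-0.04,-0.1,0,0,0.614,1,0,-0.08,-0.1,0,0,0.614,-1,0,-0.12,-0.1,0,0,0.614,-1,0,-0.16,-0.1,0,0,0.614,-1,0,-0.19,-0.095,0,0,0.614,-1,0,-0.19,-0.095,0,0,0.614,-1,0,-0.19,-0.095,0,0,0.614,-1,0,-0.19,-0.095,0,0,0.614,-1,0,-0.19,-0.095,0,0,0.614,-1,0,-0.19,-0.095,0,0,0.614,-1]'

```text
time_s: 9.77
position: [0.5738, 0.1924, 0.2349]
tool_rot: [[-0.853, 0.523, -0.0], [0.523, 0.853, -0.0], [0.0, -0.0, -1.0]]
ft_force: [0.1, 0.4, 0.3]
grip_width: 0.0854
```

```bash
python3 - <<'E'
from h import *
st();go(.572,.194,.235,20)
i=eyes.get_image("side");crop("side",(360,190),200,"s9",im=i)
E
```

```text
t 9.77 pos [0.5738 0.1924 0.2349] q [  7.3  27.3  64.6  -0.   88.1 -51.2] yawy 58.50 F [0.1 0.4 0.3] w 0.0854
delta [0.0032, 0.0006, -0.0002, -0.0001, -0.0, 0.2139]
s9 origin 260 115 scale 4.0
```

View pics/s9.png

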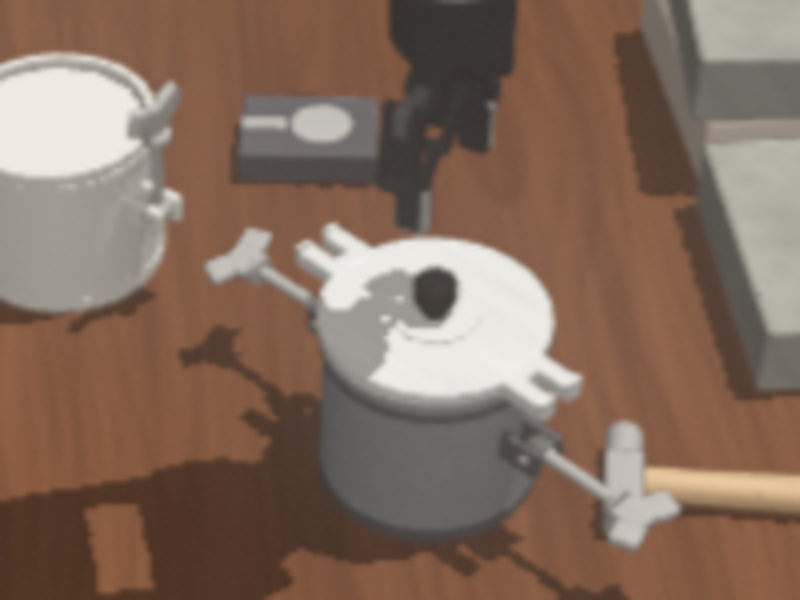

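Both bolts now lie out level, and the lid is free. Next I'll go down over the knob.

Request:
jog_arm --deltas '[0.003,0.001,0.04,0,0,0,-1,0.003,0.001,0.075,0,0,0,-1,0.003,0.001,0.1,0,0,0,-1,0.003,0.001,0.115,0,0,0,-1,0.003,0.001,0.121,0,0,0,-1,0.003,0.001,0.121,0,0,0,-1,0.003,0.001,0.121,0,0,0,-1,0.003,0.001,0.121,0,0,0,-1]'

```text
time_s: 10.48
position: [0.5727, 0.1944, 0.1454]
tool_rot: [[-0.856, 0.516, 0.002], [0.516, 0.856, 0.0], [-0.002, 0.001, -1.0]]
ft_force: [1.2, -0.9, -0.4]
grip_width: 0.0852
```

```bash
python3 - <<'E'
from h import *
st();go(.572,.194,.144,58.5)
i=eyes.get_image("side");crop("side",(370,180),120,"s10",im=i)
E
```

```text
t 10.48 pos [0.5727 0.1944 0.1454] q [  7.5  31.2  73.1   0.   75.6 -51.4] yawy 58.92 F [ 1.2 -0.9 -0.4] w 0.0852
delta [0.0005, -0.0009, 0.0018, 0.0004, 0.0005, 0.0023]
s10 origin 310 135 scale 6.666666666666667
```

View pics/s10.png

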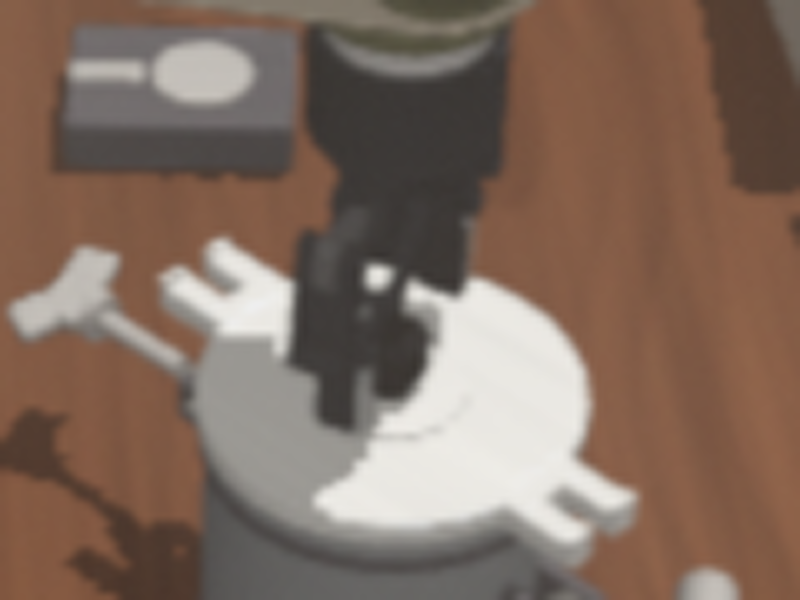

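Request:
jog_arm --deltas '[0,0,0.001,0,0,0,-0.3,0,0,0.001,0,0,0,0.2,0,0,0.001,0,0,0,1,0,0,0.001,0,0,0,1,0,0,0.001,0,0,0,1,0,0,0.001,0,0,0,1,0,0,0.001,0,0,0,1]' --grip_force 70

```text
time_s: 11.12
position: [0.5726, 0.1946, 0.1442]
tool_rot: [[-0.856, 0.517, 0.002], [0.517, 0.856, 0.001], [-0.001, 0.001, -1.0]]
ft_force: [0.4, 2.0, 5.0]
grip_width: 0.0275
```

```bash
python3 - <<'E'
from h import *
st()
E
```

```text
t 11.12 pos [0.5726 0.1946 0.1442] q [  7.6  31.3  73.2   0.   75.4 -51.3] yawy 58.88 F [0.4 2.  5. ] w 0.0275
```

Request:
jog_arm --deltas '[0,0,-0.01,0,0,0,1,0,0,-0.02,0,0,0,1,0,0,-0.03,0,0,0,1,0,0,-0.045,0,0,0,1,0,0,-0.06,0,0,0,1,0,0,-0.075,0,0,0,1,0,0,-0.09,0,0,0,1,0,0,-0.1,0,0,0,1,0,0,-0.1,0,0,0,1,0,0,-0.1,0,0,0,1]'

```text
time_s: 11.95
position: [0.5721, 0.1942, 0.2185]
tool_rot: [[-0.856, 0.517, -0.0], [0.517, 0.856, -0.0], [0.0, -0.0, -1.0]]
ft_force: [-0.0, -0.5, -4.7]
grip_width: 0.0276
```

```bash
python3 - <<'E'
from h import *
st();go(.5565,-.214,.22,58.5)
i=eyes.get_image("side");crop("side",(370,200),240,"s11",im=i)
p=env.observe()["position"]; print(proj("side",p))
E
```

```text
t 11.95 pos [0.5721 0.1942 0.2185] q [  7.5  27.8  66.5  -0.   85.7 -51.3] yawy 58.87 F [-0.  -0.5 -4.7] w 0.0276
delta [-0.2636, -0.4767, -0.002, -0.0, -0.0, 0.0021]
s11 origin 250 110 scale 3.3333333333333335
[369.32964554 171.11920002]
```

View pics/s11.png

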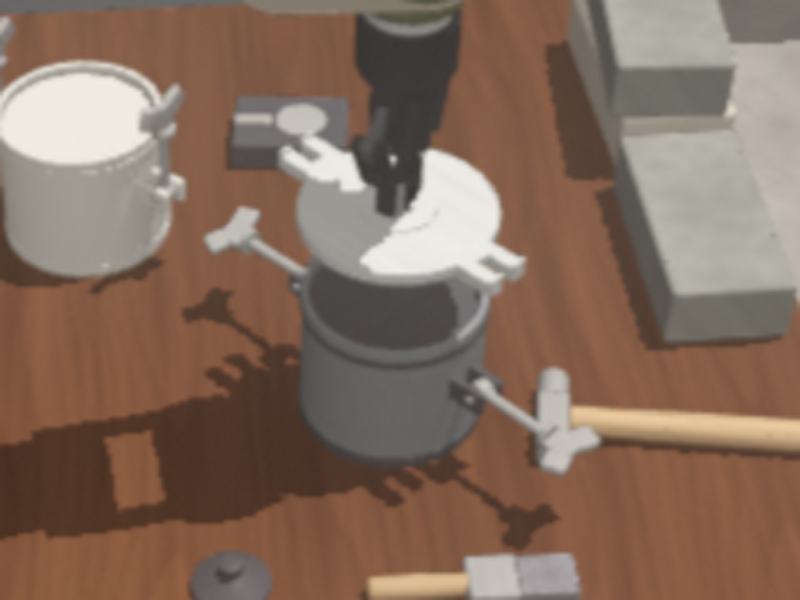

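Request:
jog_arm --deltas '[-0.003,-0.005,-0.002,0,0,0,1,-0.008,-0.014,-0.002,0,0,0,1,-0.016,-0.029,-0.002,0,0,0,1,-0.026,-0.048,-0.002,0,0,0,1,-0.04,-0.072,-0.002,0,0,0,1,-0.053,-0.095,-0.002,0,0,0,1,-0.069,-0.124,-0.002,0,0,0,1,-0.084,-0.153,-0.002,0,0,0,1,-0.1,-0.181,-0.002,0,0,0,1,-0.116,-0.21,-0.002,0,0,0,1,-0.132,-0.238,-0.002,0,0,0,1,-0.145,-0.262,-0.002,0,0,0,1]'

```text
time_s: 13.0
position: [0.5631, -0.0329, 0.2199]
tool_rot: [[-0.855, 0.518, -0.0], [0.518, 0.855, -0.0], [0.0, -0.001, -1.0]]
ft_force: [0.6, 0.7, -3.5]
grip_width: 0.0278
```

```bash
python3 - <<'E'
from h import *
st();go(.5565,-.214,.22,58.9)
E
```

```text
t 13.00 pos [ 0.5631 -0.0329  0.2199] q [-15.4  23.7  73.2  -0.   83.1 -74.1] yawy 58.80 F [ 0.6  0.7 -3.5] w 0.0278
delta [-0.1176, -0.2111, -0.0001, -0.0002, -0.0, -0.0006]
```

Request:
jog_arm --deltas '[-0.014,-0.025,0,0,0,0,1,-0.028,-0.05,0,0,0,0,1,-0.042,-0.075,0,0,0,0,1,-0.056,-0.1,0,0,0,0,1,-0.07,-0.126,0,0,0,0,1,-0.083,-0.149,0,0,0,0,1,-0.095,-0.17,0,0,0,0,1,-0.105,-0.188,0,0,0,0,1,-0.112,-0.201,0,0,0,0,1,-0.116,-0.208,0,0,0,0,1,-0.1176,-0.211,0,0,0,0,1,-0.1176,-0.211,0,0,0,0,1]'

```text
time_s: 14.0
position: [0.5573, -0.2113, 0.2199]
tool_rot: [[-0.856, 0.517, -0.0], [0.517, 0.856, 0.0], [0.0, 0.0, -1.0]]
ft_force: [-0.5, 0.4, -4.0]
grip_width: 0.0279
```

```bash
python3 - <<'E'
from h import *
st();go(.5565,-.214,.08,58.9)
i=eyes.get_image("side");crop("side",(370,320),240,"s12",im=i)
i=eyes.get_image("top");crop("top",(430,200),240,"t12",im=i)
E
```

```text
t 14.00 pos [ 0.5573 -0.2113  0.2199] q [-32.1  26.9  67.8   0.   85.3 -91. ] yawy 58.86 F [-0.5  0.4 -4. ] w 0.0279
delta [-0.001, -0.0036, 0.1865, 0.0, -0.0001, -0.0002]
s12 origin 250 230 scale 3.3333333333333335
t12 origin 310 110 scale 3.3333333333333335
```

View pics/s12.png

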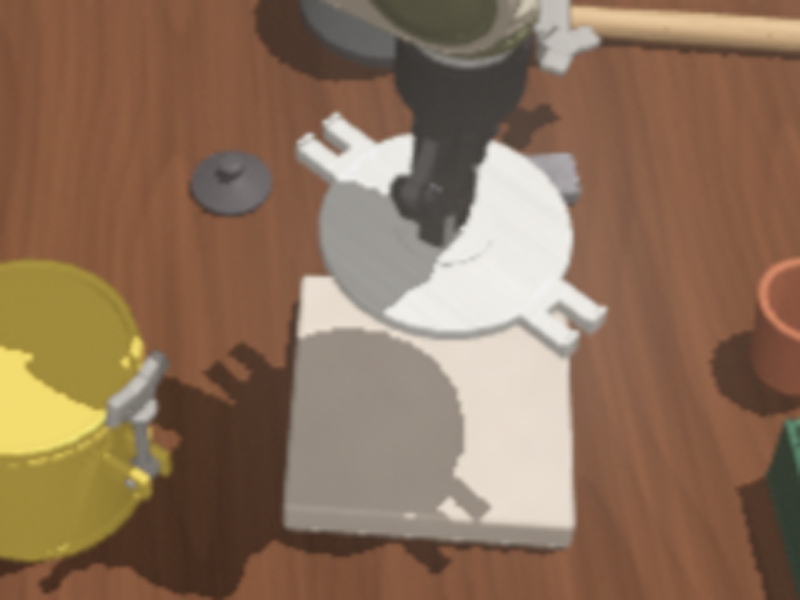

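View pics/t12.png

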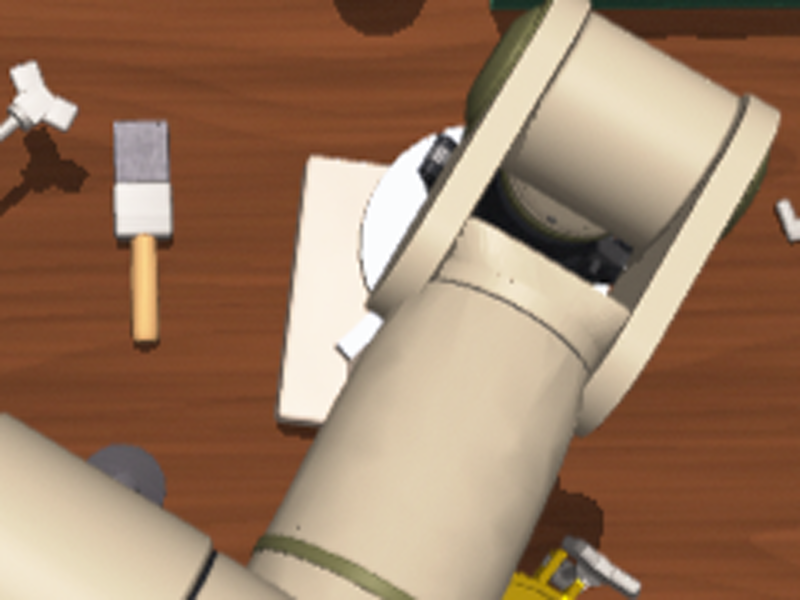

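Request:
jog_arm --deltas '[-0.001,-0.0036,0.02,0,0,0,1,-0.001,-0.0036,0.045,0,0,0,1,-0.001,-0.0036,0.07,0,0,0,1,-0.001,-0.0036,0.095,0,0,0,1,-0.001,-0.0036,0.12,0,0,0,1,-0.001,-0.0036,0.145,0,0,0,1,-0.001,-0.0036,0.165,0,0,0,1,-0.001,-0.0036,0.18,0,0,0,1,-0.001,-0.0036,0.186,0,0,0,1,-0.001,-0.0036,0.186,0,0,0,1,-0.001,-0.0036,0.186,0,0,0,1]'

```text
time_s: 15.02
position: [0.557, -0.2136, 0.0811]
tool_rot: [[-0.856, 0.516, 0.001], [0.516, 0.856, -0.0], [-0.001, 0.0, -1.0]]
ft_force: [0.5, -0.1, -3.1]
grip_width: 0.0279
```

```bash
python3 - <<'E'
from h import *
st();go(.5565,-.214,.0522,58.9)
i=eyes.get_image("side");crop("side",(370,335),200,"s13",im=i)
E
```

```text
t 15.02 pos [ 0.557  -0.2136  0.0811] q [-32.3  34.5  79.    0.   66.5 -91.3] yawy 58.91 F [ 0.5 -0.1 -3.1] w 0.0279
delta [0.0004, -0.0008, 0.0385, 0.0, 0.0003, 0.0001]
s13 origin 270 260 scale 4.0
```

View pics/s13.png

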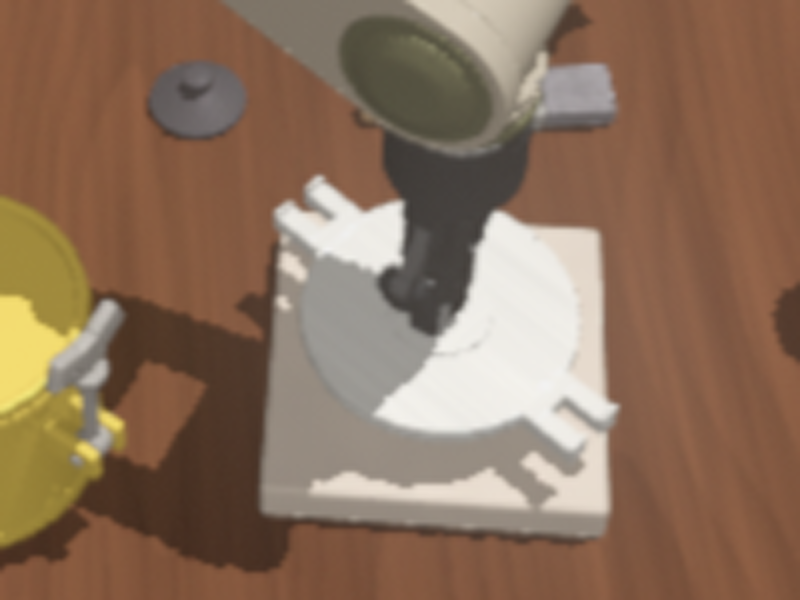

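```bash
python3 - <<'E'
from h import *
print(back("side",(270+441/4,260+316/4),.077))
i=cv2.imread("pics/side0.png");g=cv2.cvtColor(i,cv2.COLOR_BGR2HSV)
def slab(n,im,seed):
    m=np.zeros((482,642),np.uint8);g=cv2.GaussianBlur(im,(3,3),0)
    cv2.floodFill(g,m,seed,0,(6,)*3,(6,)*3,4|cv2.FLOODFILL_FIXED_RANGE*0|(255<<8))
    c=max(cv2.findContours(m[1:-1,1:-1],0,2)[0],key=cv2.contourArea)
    a=cv2.approxPolyDP(c,12,True)[:,0];w=[back(n,p,.03) for p in a]
    print(n,a.tolist(),np.mean(w,0),[round(np.linalg.norm(w[k]-w[k-1]),3) for k in range(len(w))])
slab("side",i,(380,350));slab("top",cv2.imread("pics/top0.png"),(438,200))
E
```

```text
[ 0.55736835 -0.21764921  0.077     ]
side [[73, 0], [113, 102], [69, 115], [88, 288], [71, 297], [55, 370], [63, 416], [126, 423], [180, 397], [162, 408], [165, 479], [404, 479], [427, 462], [441, 479], [495, 479], [470, 376], [485, 354], [555, 354], [507, 237], [608, 479], [639, 479], [639, 0], [345, 0], [354, 111], [343, 0]] [0.40621997 0.12510293 0.03      ] [np.float64(1.235), np.float64(0.938), np.float64(0.154), np.float64(0.82), np.float64(0.044), np.float64(0.208), np.float64(0.123), np.float64(0.138), np.float64(0.118), np.float64(0.042), np.float64(0.153), np.float64(0.463), np.float64(0.058), np.float64(0.04), np.float64(0.104), np.float64(0.224), np.float64(0.071), np.float64(0.157), np.float64(0.368), np.float64(0.648), np.float64(0.059), np.float64(2.239), np.float64(1.303), np.float64(0.882), np.float64(0.883)]
top [[403, 159], [396, 233], [472, 242], [479, 168]] [ 0.55692462 -0.21249363  0.03      ] [np.float64(0.181), np.float64(0.178), np.float64(0.178), np.float64(0.178)]
```

Request:
jog_arm --deltas '[0,0,0.01,0,0,0,1,0,0,0.018,0,0,0,1,0,0,0.024,0,0,0,1,0,0,0.029,0,0,0,1,0,0,0.032,0,0,0,1,0,0,0.034,0,0,0,1,0,0,0.036,0,0,0,1,0,0,0.036,0,0,0,1,0,0,0.036,0,0,0,1]'

```text
time_s: 15.82
position: [0.5567, -0.214, 0.0536]
tool_rot: [[-0.856, 0.517, 0.0], [0.517, 0.856, -0.0], [-0.0, -0.0, -1.0]]
ft_force: [0.7, 0.6, -3.8]
grip_width: 0.0275
```

```bash
python3 - <<'E'
from h import *
st()
E
```

```text
t 15.82 pos [ 0.5567 -0.214   0.0536] q [-32.4  36.4  80.6  -0.   63.  -91.3] yawy 58.87 F [ 0.7  0.6 -3.8] w 0.0275
```

Request:
jog_arm --deltas '[0,0,0.0007,0,0,0,1,0,0,0.0014,0,0,0,1,0,0,0.002,0,0,0,1,0,0,0.002,0,0,0,1,0,0,0.002,0,0,0,1]'

```text
time_s: 16.23
position: [0.5567, -0.214, 0.0523]
tool_rot: [[-0.856, 0.517, 0.0], [0.517, 0.856, -0.0], [-0.0, -0.0, -1.0]]
ft_force: [-1.3, -0.3, -0.5]
grip_width: 0.0278
```

```bash
python3 - <<'E'
from h import *
st()
E
```

```text
t 16.23 pos [ 0.5567 -0.214   0.0523] q [-32.4  36.5  80.7  -0.   62.8 -91.3] yawy 58.87 F [-1.3 -0.3 -0.5] w 0.0278
```

Request:
jog_arm --deltas '[0,0,0.0005,0,0,0,1,0,0,0.0005,0,0,0,1,0,0,0.0005,0,0,0,0.2,0,0,0.0005,0,0,0,0.1,0,0,0.0005,0,0,0,0,0,0,0.0005,0,0,0,-0.4,0,0,0,0,0,0,-1,0,0,0,0,0,0,-1,0,0,0,0,0,0,-1,0,0,0,0,0,0,-1]'

```text
time_s: 17.07
position: [0.5567, -0.2139, 0.052]
tool_rot: [[-0.856, 0.517, 0.0], [0.517, 0.856, 0.0], [-0.0, 0.0, -1.0]]
ft_force: [-0.6, 0.8, 0.4]
grip_width: 0.0856
```

```bash
python3 - <<'E'
from h import *
st()
E
```

```text
t 17.07 pos [ 0.5567 -0.2139  0.052 ] q [-32.4  36.5  80.7   0.   62.8 -91.3] yawy 58.87 F [-0.6  0.8  0.4] w 0.0856
```

Request:
jog_arm --deltas '[0,0,-0.01,0,0,0,-1,0,0,-0.03,0,0,0,-1,0,0,-0.06,0,0,0,-1,0,0,-0.1,0,0,0,-1,0,0,-0.15,0,0,0,-1,0,0,-0.2,0,0,0,-1,0,0,-0.25,0,0,0,-1,0,0,-0.28,0,0,0,-1,0,0,-0.28,0,0,0,-1,0,0,-0.28,0,0,0,-1]'

```text
time_s: 17.9
position: [0.5567, -0.2139, 0.2635]
tool_rot: [[-0.856, 0.517, 0.002], [0.517, 0.856, -0.002], [-0.003, -0.0, -1.0]]
ft_force: [-0.3, -0.4, -0.8]
grip_width: 0.0852
```

```bash
python3 - <<'E'
from h import *
st()
i=eyes.get_image("side");cv2.imwrite("pics/s14.png",i[:,:,::-1]);i=eyes.get_image("top");cv2.imwrite("pics/t14.png",i[:,:,::-1])
E
```

```text
t 17.90 pos [ 0.5567 -0.2139  0.2635] q [-32.4  25.4  63.1   0.   91.3 -91.3] yawy 58.87 F [-0.3 -0.4 -0.8] w 0.0852
```

View pics/s14.png

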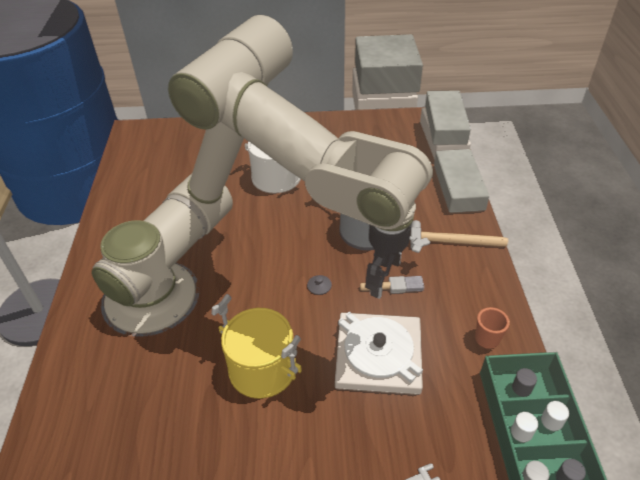

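View pics/t14.png

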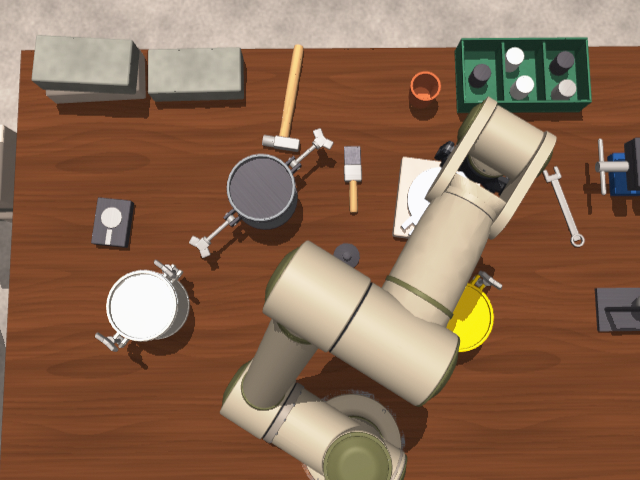

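In the last pictures the lid sits level and knob up on the slab (side view about (380,346)). The open pot has both bolts lying out, their ends at top (201,246) and (322,139). The brush and the casting haven't moved, and the gripper is about 0.26 m up and clear.

```bash
python3 - <<'E'
from h import *
i=cv2.imread("pics/side0.png").astype(int);j=cv2.imread("pics/side14.png" if 0 else "pics/s14.png").astype(int)
print("side diff casting",abs(i-j)[272:296,305:333].max(),"brush end",abs(i-j)[276:294,395:425].max())
from rig import close_job
print(close_job())
E
```

```text
side diff casting 12 brush end 14
the job is handed in; nothing more can be done
None
```

I've handed in the finished job at about 18 s of the 72 s allowed: the pot is open and its lid is on the firebrick slab. No verdict is reported back.

- **Wing nut:** I turned the fastened bolt's nut about 170° (2.97 rad) counter-clockwise in one grasp. The grasp turned out 3–4 mm off the bolt's axis, which put up to 16 N on the wrist. I re-centred partway and the force fell to about 3 N.
- **Swing bolt:** I pushed it outward with closed fingers and it fell level. The last top picture shows both bolts lying out.
- **Lid:** I lifted it by the knob and lowered it in small steps until the wrist force showed the slab carrying its weight. Then I let go and raised the gripper well clear.

**Last checks:**
- **Lid centring:** just before lowering, the side camera put the lid within about 2 mm of the slab's centre. The two cameras disagree by about 3 mm on where that centre is, so I used a value in between. I did not measure it again after letting go, but the final side picture shows it level, knob up and central.
- **Bystanders:** the casting and the visible end of the brush look the same in the side picture as at the start. The rest of the brush was hidden by the gripper there, but it looks unmoved from above.
- **Failed check:** an automatic outline of the slab in the side view gave nonsense, so I used the hand-picked corners instead.

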